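# Feel along the glued moulding

## Robot

A 7-joint arm with a two-finger parallel gripper is mounted at the origin on the work surface. World frame = base frame: x ahead of the robot, y to its left, z up, the work surface at z = 0. Lengths are in m, angles in rad, forces in N, time in s.
With the tool pointing down it reaches from about 0.35 to 0.9 m from the base axis. Payload 19.9 kg.
Tool frame: the origin (TCP) lies midway between the tips of the shut fingers; the grasp point (between the pads) lies 19 mm behind it (ctrl.tcp_to_grasp is the distance from the TCP to the grasp point, in m); z points along the fingers, x is the direction in which the jaws open and shut, and the axes are right-handed (so a half turn about z gives the same grasp; the last joint's range is limited). The gripper opens to 85 mm and grips with 20 to 120 N. Pads are 22 mm wide; open, the fingers measure 114 mm over their backs; the gripper's body (76 mm by 85 mm) begins 54 mm behind the grasp point. The pads swing forward as they close: fully open they stand 13 mm farther back than shut.
Start: joints at [-1.216, 0.417, -0.01, 1.614, 0.005, 1.111, -0.053], TCP at [0.241, 0.577, 0.231] pointing down, gripper open.
Joint ranges: [-2.81, 2.81], [-0.39, 2.02], [-1.27, 1.25], [0.06, 2.57], [-1.19, 4.33], [0.19, 2], [-2.82, 2.82]. Speed limits (rad/s): [1.89, 1.89, 2.39, 2.39, 3.01, 3.01, 3.01].

## Interface

Orientations are given as a rotation vector (axis times angle).
In Python, from workcell import ctrl gives the robot as it stands. The module is installed in compiled form; this text tells all that it offers. Calls block until the motion is done:
- ctrl.move_to(position, orientation): joint-space move of the TCP to a pose.
- ctrl.move_straight(position, ori=None, velocity=0.15): straight line of the TCP; ori=None keeps the orientation; velocity is the mean speed in m/s.
- ctrl.set_joints(angles): joint-space move.
- ctrl.grip(opening): finger opening in m; the grip force is fixed at half the most; returns when the fingers have stopped.
- ctrl.pause(seconds).
- ctrl.ik(position, orientation): joint angles nearest the present ones, or None.
- ctrl.get_obs(): the state.
- ctrl.camera(name): name is "side" or "top"; returns the picture (480x640x3 uint8, red, green, blue); there is no depth.
- ctrl.camera_model(name): a dict with "intrinsics" (3x3 intrinsics, pixels), "dist" ([k1, k2, p1, p2, k3] as OpenCV has them; the pictures are not rectified), "rvec" (rotation vector, rad) and "tvec" (3), from world to camera coordinates, as OpenCV has them. Camera axes: x right, y down, z forward; pixel columns grow to the right and rows downward; lengths in m; the calibration is good to about 2 mm. A picture is of the moment at which its call begins. camera_model takes no time and is no camera call.
A pose or a line that the arm cannot do raises ctrl.MotionError and nothing moves.
- ctrl.hand_in(): hands the job in, once; it reports no verdict.
The state is a dict: "time_s": time; "joints": joint angles; "joint_velocities": joint speeds; "tau": joint torques, N m; "tool_pos": TCP position; "eef_rot": TCP orientation; "ft_force": force on the tool from outside, world axes, zero at the start; "wrist_torque": the same for the moment, N m; "grip_width": finger opening in m.
Only numpy, scipy, OpenCV 4.12 (cv2) and the standard library are available. Lean on these libraries where they do the work, as an engineer would, in place of code of your own. Each camera call takes 0.05 s, during which the arm holds its last target.

## Task

The dark arched moulding has just been glued onto the plywood panel and needs feeling for lumps. With the fingers shut and pointing straight down, stroke their tips along the middle of the moulding's top, in touch all the way but so lightly that the panel hardly sinks on its soft pads, from its end beside the green-capped peg to its end beside the red-capped peg, then raise the hand at least 10 cm clear of the panel. Touch only the moulding, not the bare panel or the pegs, do not grip or lift it, and leave the glue bottle, hammer and cork block where they are.

Things in the scene. Friction and masses are not known exactly. Their poses are not given: they have to be found in the camera images.
- panel: pale plywood panel, 180 (its x) x 330 (its y) x 18 mm, lying level; origin at the centre of its underside, 26 mm above the bench at rest, so its top is 44 mm above the bench. It rests on four soft rubber pads and gives straight down about 0.8 mm per newton, up to 14 mm, springing back when let go; it does not slide or turn.
- green_dog_top (a point): top centre of the bench dog (round peg fixed in the bench, 36 mm tall, 29 mm cap) with a green cap; it stands just off one short side of the panel, beside an end of the moulding, 17 mm clear of the panel's edge
- red_dog_top (a point): the same with a red cap, at the panel's other short side; which end has which colour changes from run to run
- glue_center (a point): white glue bottle with orange cap, 56 mm diameter, 125 mm tall, standing loose on the bench beyond the panel; the point is half-way up its axis
- mallet_grip (a point): loose hammer, 220 mm long, lying on the bench beyond the panel; the point is on its handle
- block_center (a point): loose cork sanding block, 40 x 100 x 26 mm, on the bench on the robot's side of the panel; the point is its centre
- bead0 (a point): point on the centre line of the moulding's top surface, 8 mm of arc from its end on the panel's -y side; bead0 to bead8 follow the arc in order, 32.5 mm apart
- bead1 (a point): next point along the moulding's top, 1/8 of the way from bead0 to bead8
- bead2 (a point): next point along the moulding's top, 2/8 of the way from bead0 to bead8
- bead3 (a point): next point along the moulding's top, 3/8 of the way from bead0 to bead8
- bead4 (a point): middle of the moulding's top. The dark walnut moulding, glued on the panel, is a flat-topped strip 16 mm wide and 8 mm high, 276 mm long, bent in an arc of 170 mm radius that bulges towards the panel's +x side; its top is 52 mm above the bench at rest
- bead5 (a point): next point along the moulding's top, 5/8 of the way from bead0 to bead8
- bead6 (a point): next point along the moulding's top, 6/8 of the way from bead0 to bead8
- bead7 (a point): next point along the moulding's top, 7/8 of the way from bead0 to bead8
- bead8 (a point): the same, 8 mm from its end on the panel's +y side
- green_dog: the green-capped peg; origin on the bench under its centre
- red_dog: the red-capped peg; origin on the bench under its centre
There are look-alikes about, which are no part of the job. There is more than one size of the part that bears glue_center; the job needs the smallest.

How it is judged:
On the way, in this order (a step that is already met when the one before it is completed fails the run):
1. fingertips rest on the moulding at its end beside the green dog (contact force between the fingers and panel above 0.2 N and ((horizontal distance between green_dog_top and bead0 below 0.12 m and horizontal distance between the grasp point and bead0 below 0.015 m) or (not (horizontal distance between green_dog_top and bead0 below 0.12 m) and horizontal distance between the grasp point and bead8 below 0.015 m))).
2. fingertips touch the moulding 1/8 of the way along (contact force between the fingers and panel above 0.2 N and ((horizontal distance between green_dog_top and bead0 below 0.12 m and horizontal distance between the grasp point and bead1 below 0.015 m) or (not (horizontal distance between green_dog_top and bead0 below 0.12 m) and horizontal distance between the grasp point and bead7 below 0.015 m))).
3. fingertips touch the moulding 2/8 of the way along (contact force between the fingers and panel above 0.2 N and ((horizontal distance between green_dog_top and bead0 below 0.12 m and horizontal distance between the grasp point and bead2 below 0.015 m) or (not (horizontal distance between green_dog_top and bead0 below 0.12 m) and horizontal distance between the grasp point and bead6 below 0.015 m))).
4. fingertips touch the moulding 3/8 of the way along (contact force between the fingers and panel above 0.2 N and ((horizontal distance between green_dog_top and bead0 below 0.12 m and horizontal distance between the grasp point and bead3 below 0.015 m) or (not (horizontal distance between green_dog_top and bead0 below 0.12 m) and horizontal distance between the grasp point and bead5 below 0.015 m))).
5. fingertips touch the moulding 4/8 of the way along (contact force between the fingers and panel above 0.2 N and horizontal distance between the grasp point and bead4 below 0.015 m).
6. fingertips touch the moulding 5/8 of the way along (contact force between the fingers and panel above 0.2 N and ((horizontal distance between green_dog_top and bead0 below 0.12 m and horizontal distance between the grasp point and bead5 below 0.015 m) or (not (horizontal distance between green_dog_top and bead0 below 0.12 m) and horizontal distance between the grasp point and bead3 below 0.015 m))).
7. fingertips touch the moulding 6/8 of the way along (contact force between the fingers and panel above 0.2 N and ((horizontal distance between green_dog_top and bead0 below 0.12 m and horizontal distance between the grasp point and bead6 below 0.015 m) or (not (horizontal distance between green_dog_top and bead0 below 0.12 m) and horizontal distance between the grasp point and bead2 below 0.015 m))).
8. fingertips touch the moulding 7/8 of the way along (contact force between the fingers and panel above 0.2 N and ((horizontal distance between green_dog_top and bead0 below 0.12 m and horizontal distance between the grasp point and bead7 below 0.015 m) or (not (horizontal distance between green_dog_top and bead0 below 0.12 m) and horizontal distance between the grasp point and bead1 below 0.015 m))).
9. fingertips have come along to the end beside the red dog, touching (contact force between the fingers and panel above 0.2 N and ((horizontal distance between green_dog_top and bead0 below 0.12 m and horizontal distance between the grasp point and bead8 below 0.015 m) or (not (horizontal distance between green_dog_top and bead0 below 0.12 m) and horizontal distance between the grasp point and bead0 below 0.015 m))).
At the end, for the whole second after the job is handed in: moulding felt from green end to red end in order (over 0.2 N, within 15 mm of each of nine points); hand raised, grasp point over 140 mm above the bench; panel at rest within 1.5 mm; bottle upright; bottle, hammer and block within 15 mm of their start (distance of each of glue_center, mallet_grip, block_center from where it was at the start of the episode below 0.015 m and height (world z) of the grasp point above 0.14 m and height (world z) of bead4 between 0.0505 and 0.0535 m and angle between glue_center's own z axis and vertical below 0.1 rad); the robot touches nothing.
It fails at once if the panel is pressed more than 10 mm down (about 12 N) (height (world z) of bead4 below 0.042 m).
It fails at once if the bare panel is touched (contact force between any of the fingers, the arm and panel_c0 above 0.5 N).
It fails at once if the panel is lifted (height (world z) of bead4 above 0.055 m).
It fails at once if a peg is touched (contact force between any of the fingers, the arm and green_dog above 0.5 N or contact force between any of the fingers, the arm and red_dog above 0.5 N).
It fails at once if the bottle, hammer or block is moved, lifted or tipped (distance of any of glue_center, mallet_grip, block_center from where it was at the start of the episode above 0.015 m).
It also fails if it takes over 45 s, if anything falls off the work surface, if the arm or the gripper's body presses on something with over 40 N, if the wrist force passes 120 N, or if a joint passes its speed limit or range.

## Working session

There is one attempt and no reset: what is moved stays moved. The work goes in short steps, each a Python script; the robot and the scene stay as the last script left them, time stands still between calls to the robot, and variables do not carry over. Pictures are saved under pics/ and viewed, and the job is handed in when it is done.

```bash
mkdir -p pics; python3 - <<'E'
from workcell import ctrl
import cv2
o=ctrl.get_obs()
for k in o: print(k,o[k])
print(ctrl.tcp_to_grasp)
for n in("top","side"):
    cv2.imwrite(f"pics/{n}0.png",ctrl.camera(n)[:,:,::-1]); print(ctrl.camera_model(n))
E
```

```text
time_s 0.0
joints [-1.21649411  0.41794803 -0.01029151  1.61419253  0.00469307  1.11069785
 -0.05298632]
joint_velocities [-0.00115183  0.00244229  0.00062912  0.00094785 -0.0009216   0.00139666
  0.00098302]
tau [-1.24846014e-03 -8.64440918e+01  6.77932296e-01 -4.34897161e+01
  1.90225197e-02  7.39478826e-03 -2.18109801e-05]
tool_pos [0.24084537 0.57634512 0.2306688 ]
eef_rot [ 2.61421149e+00  1.74091519e+00 -1.51462304e-03]
ft_force [-0.16670975  0.23948271  0.06057195]
wrist_torque [-0.01099673  0.04964803 -0.04786123]
grip_width 0.08563627785875622
0.0187
{'intrinsics': array([[530.26278789,   0.        , 324.93688748],
       [  0.        , 530.26278789, 232.54099173],
       [  0.        ,   0.        ,   1.        ]]), 'dist': array([-0.15388611,  0.        ,  0.        ,  0.        ,  0.        ]), 'rvec': array([ 2.18972666, -2.16313097,  0.12016243]), 'tvec': array([0.02151684, 0.61013298, 0.87997401])}
{'intrinsics': array([[552.31462477,   0.        , 319.74600168],
       [  0.        , 552.31462477, 249.12442615],
       [  0.        ,   0.        ,   1.        ]]), 'dist': array([-0.06376969,  0.        ,  0.        ,  0.        ,  0.        ]), 'rvec': array([ 2.25237436, -0.31097914,  0.12733024]), 'tvec': array([-0.59319802,  0.18210922,  0.85499762])}
```

View pics/top0.png

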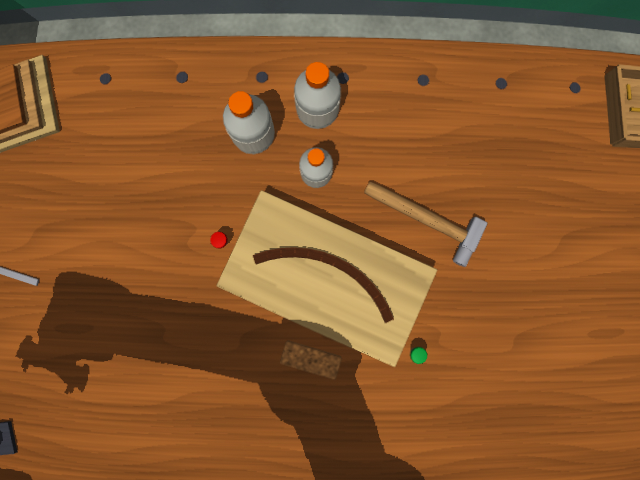

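View pics/side0.png

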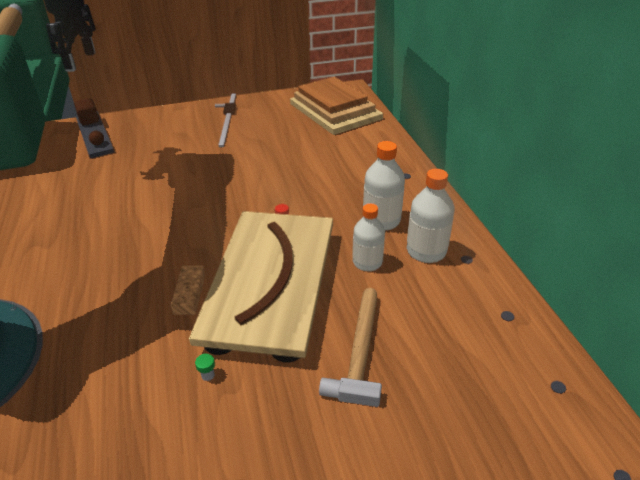

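The top view shows the panel with the moulding running from (389,320), near the green peg at (419,356), to (255,258), near the red peg at (219,240). The side view agrees. Next I measure it in both views.

```bash
cat > h.py <<'E'
import numpy as np, cv2
from workcell import ctrl
def cast(name,px,z):
    m=ctrl.camera_model(name); K=m["intrinsics"];R=cv2.Rodrigues(m["rvec"])[0];t=m["tvec"]
    u=cv2.undistortPoints(np.float64(px).reshape(-1,1,2),K,m["dist"]).reshape(-1,2)
    d=np.c_[u,np.ones(len(u))]@R; c=-R.T@t
    return c+d*((z-c[2])/d[:,2])[:,None]
def proj(name,P):
    m=ctrl.camera_model(name)
    return cv2.projectPoints(np.float64(P).reshape(-1,1,3),m["rvec"],m["tvec"],m["intrinsics"],m["dist"])[0].reshape(-1,2)
E
python3 - <<'E'
from h import *
from scipy.optimize import least_squares
roi={"top":(240,230,410,335),"side":(225,215,305,330)}
for n in("top","side"):
    m=ctrl.camera_model(n);print(n,"cam",-cv2.Rodrigues(m["rvec"])[0].T@m["tvec"])
    im=cv2.imread(f"pics/{n}0.png");hsv=cv2.cvtColor(im,cv2.COLOR_BGR2HSV)
    x0,y0,x1,y1=roi[n]
    mk=np.zeros(im.shape[:2],np.uint8);mk[y0:y1,x0:x1]=(hsv[y0:y1,x0:x1,2]<105)*255
    nn,l,s,c=cv2.connectedComponentsWithStats(mk);k=1+np.argmax(s[1:,4]);print(s[k])
    mk=(l==k);vv,uu=np.nonzero(mk)
    P=cast(n,np.c_[uu,vv],.052)[:,:2]
    f=lambda p:np.hypot(P[:,0]-p[0],P[:,1]-p[1])-.17
    g=P.mean(0)
    # start centre on chord side
    best=min((least_squares(f,g+.15*np.array([np.cos(a),np.sin(a)]),loss="soft_l1",f_scale=.01) for a in np.arange(0,6.3,.5)),key=lambda r:r.cost)
    cc=best.x;r=np.hypot(*(P-cc).T);a=np.arctan2(*(P-cc).T[::-1])
    print("centre",cc,"r pct",np.percentile(r,[1,5,50,95,99]),"ang",a.min(),a.max(),"arc",(a.max()-a.min())*.17, "mid",(a.max()+a.min())/2)
    for col,(lo,hi) in {"green":((50,120,60),(80,255,255)),"red":((0,200,120),(4,255,255))}.items():
        q=cv2.inRange(hsv,lo,hi);
        if n=="side": q[:, :180]=0; q[:,350:]=0; q[:200]=0
        else: q[:200]=0
        nn,l,s,c=cv2.connectedComponentsWithStats(q);k=1+np.argmax(s[1:,4])
        print(col,s[k],c[k],cast(n,c[k],.036))
    x0,y0=max(x0-40,0),max(y0-70,0)
    cv2.imwrite(f"pics/{n}z.png",cv2.resize(im[y0:y0+200,x0:x0+230],None,fx=3,fy=3,interpolation=cv2.INTER_NEAREST)[:600])
E
```

```text
top cam [0.52029284 0.03917873 0.93532876]
[ 253  246  140   76 1734]
centre [0.40531579 0.08082377] r pct [0.16128253 0.162057   0.17001458 0.17773299 0.17871746] ang -1.2262029360198465 0.4022300997364658 arc 0.2768336160785731 mid -0.41198641814169035
green [411 347  16  17 216] [418.51388889 355.00462963] [[ 0.40303783 -0.13172086  0.036     ]]
red [211 232  15  16 199] [218.01005025 239.41708543] [[0.59507155 0.21161488 0.036     ]]
side cam [ 0.43793081 -0.67719084  0.68242052]
[ 235  223   58  102 1225]
centre [0.40337962 0.07583721] r pct [0.15964544 0.16129478 0.17011729 0.17837003 0.17963665] ang -1.2268683493232033 0.41981281560126954 arc 0.2799357980371604 mid -0.4035277668609669
green [195 353  19  20 295] [204.48813559 362.79322034] [[ 0.40193135 -0.13769026  0.036     ]]
red [276 205  12   7  72] [281.13888889 208.01388889] [[0.59348732 0.20982064 0.036     ]]
```

View pics/topz.png

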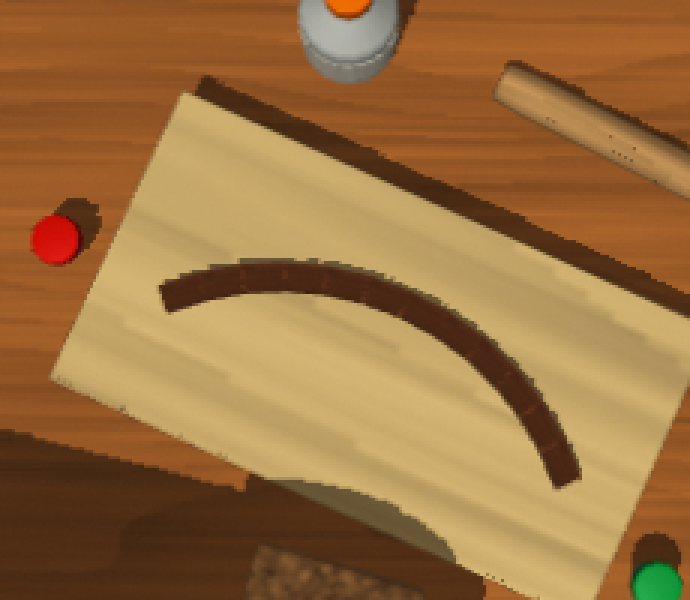

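```bash
cat >> h.py <<'E'
from scipy.spatial.transform import Rotation as Ro
C=np.array([.405,.080]); 
A=np.linspace(-1.179,.355,17)
def pt(a): return C+.17*np.array([np.cos(a),np.sin(a)])
def ori(yaw): # tool z down, tool x at yaw
    x=np.array([np.cos(yaw),np.sin(yaw),0]);z=np.array([0,0,-1.]);return Ro.from_matrix(np.c_[x,np.cross(z,x),z]).as_rotvec()
E
python3 - <<'E'
from h import *
o=ctrl.get_obs();print("tool x",Ro.from_rotvec(o["eef_rot"]).as_matrix()[:,0])
for yaw in np.radians([-90,-60,-30,0,30,60,90,120,150,180]):
    q=[ctrl.ik([*pt(A[i]),.15],ori(yaw)) for i in(0,8,16)]
    print(np.degrees(yaw).round(),[None if v is None else np.round(v,2).tolist() for v in q])
n="top";im=cv2.imread("pics/top0.png")
for P,c in(([[*pt(a),.052] for a in A[::2]],(0,255,255)),):
    for u,v in proj("side",P): print(int(u),int(v),end="; ")
for n in("top","side"):
    im=cv2.imread(f"pics/{n}0.png")
    for u,v in proj(n,[[*pt(a),.052] for a in A[::2]]): cv2.circle(im,(int(round(u)),int(round(v))),1,(0,255,255),-1)
    cv2.imwrite(f"pics/{n}b.png",cv2.resize(im[200:350,190:450],None,fx=3,fy=3))
E
```

```text
tool x [ 0.38549441  0.9227095  -0.00111556]
-90.0 [[-0.71, 0.4, 0.98, 2.07, -0.43, 0.88, -1.06], [-0.64, 0.49, 0.72, 1.87, -0.4, 0.93, -1.3], [-0.78, 0.5, 0.63, 1.82, -0.36, 0.94, -1.56]]
-60.0 [[-0.64, 0.36, 0.88, 2.07, -0.37, 0.86, -0.6], [-0.6, 0.47, 0.67, 1.87, -0.36, 0.93, -0.81], [-0.73, 0.48, 0.57, 1.82, -0.32, 0.93, -1.07]]
-30.0 [[-0.6, 0.35, 0.83, 2.07, -0.34, 0.86, -0.1], [-0.58, 0.47, 0.64, 1.87, -0.34, 0.92, -0.3], [-0.76, 0.49, 0.61, 1.82, -0.34, 0.94, -0.53]]
0.0 [[-0.56, 0.33, 0.78, 2.07, -0.31, 0.85, 0.4], [-0.54, 0.45, 0.59, 1.87, -0.31, 0.91, 0.19], [-0.69, 0.47, 0.51, 1.81, -0.28, 0.93, -0.06]]
30.0 [[-0.52, 0.32, 0.73, 2.07, -0.29, 0.85, 0.9], [-0.49, 0.44, 0.53, 1.87, -0.28, 0.91, 0.69], [-0.61, 0.46, 0.41, 1.81, -0.22, 0.92, 0.42]]
60.0 [[-0.48, 0.31, 0.67, 2.07, -0.26, 0.84, 1.39], [-0.42, 0.42, 0.44, 1.86, -0.22, 0.9, 1.17], [-0.53, 0.44, 0.3, 1.81, -0.16, 0.91, 0.89]]
90.0 [[-0.43, 0.3, 0.61, 2.07, -0.23, 0.84, 1.89], [-0.35, 0.41, 0.35, 1.86, -0.18, 0.9, 1.65], [-0.46, 0.44, 0.21, 1.81, -0.11, 0.91, 1.37]]
120.0 [[-0.35, 0.28, 0.52, 2.07, -0.19, 0.84, 2.37], [-0.29, 0.41, 0.26, 1.86, -0.13, 0.89, 2.13], [-0.37, 0.43, 0.09, 1.8, -0.05, 0.91, 1.84]]
150.0 [[0.99, 0.46, -1.08, 2.03, 0.51, 0.95, 2.26], [-0.2, 0.4, 0.15, 1.86, -0.08, 0.89, 2.61], [-0.3, 0.43, 0.01, 1.8, -0.0, 0.91, 2.33]]
180.0 [[-0.78, 0.46, 1.09, 2.08, -0.52, 0.91, -2.55], [-0.86, 0.65, 1.08, 1.88, -0.67, 1.04, -2.64], [-0.22, 0.43, -0.09, 1.8, 0.05, 0.92, 2.81]]
242 316; 258 306; 271 294; 281 281; 286 269; 288 256; 286 244; 281 234; 273 224;
```

View pics/sideb.png

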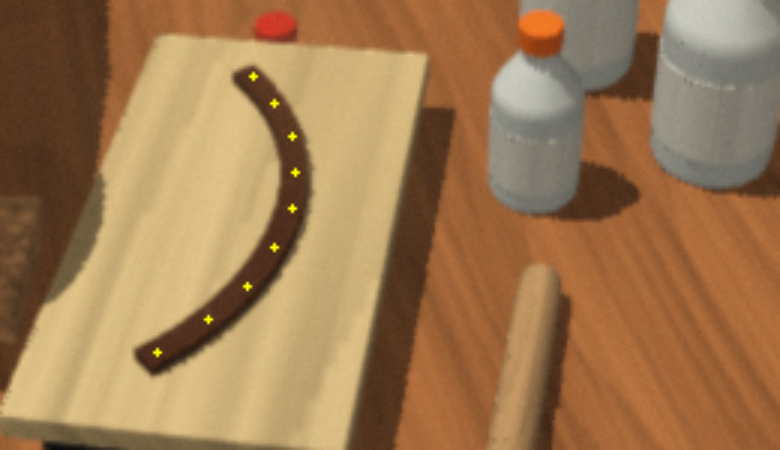

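View pics/topb.png

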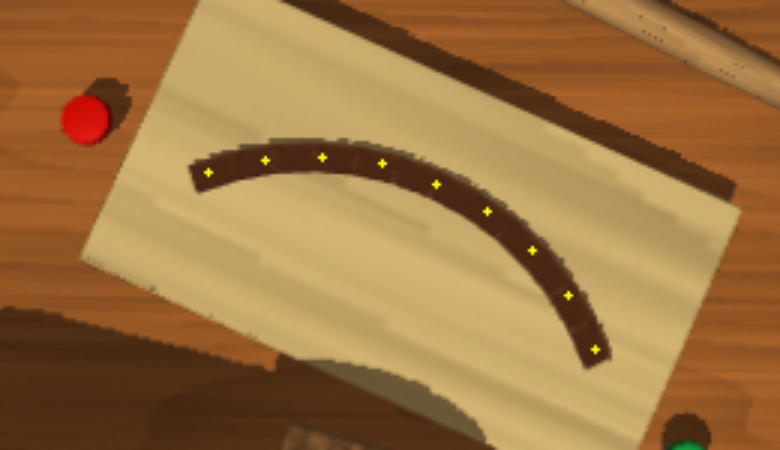

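Both overlays put the nine points on the moulding's centre line, about 1.5 mm towards +y in the side view, so I split the difference. Next I shut the fingers, move above the green end, and probe down.

```bash
sed -i 's/^C=.*/C=np.array([.405,.0793])/' h.py; python3 - <<'E'
from h import *
ctrl.grip(0.0)
p=pt(A[0]);O=ori(np.radians(30))
ctrl.move_to([*p,.20],O)
ctrl.move_straight([*p,.075],O)
ctrl.pause(.3)
o=ctrl.get_obs();print(o["time_s"],p,o["tool_pos"],o["ft_force"],o["grip_width"])
for n in("top","side"): cv2.imwrite(f"pics/{n}1.png",ctrl.camera(n)[150:450,130:530,::-1].repeat(2,0).repeat(2,1)[:600])
f=[ctrl.get_obs()["ft_force"]]
for i in range(5): ctrl.pause(.05);f.append(ctrl.get_obs()["ft_force"])
print(np.mean(f,0),np.std(f,0))
E
```

```text
4.6167 [ 0.46991437 -0.07781819] [ 0.4701588  -0.07770253  0.07539553] [-0.43418012  0.62889368 -0.41335488] -0.00016579080869964633
[-0.06900714  0.10607708 -0.07981697] [0.45660848 0.23087085 0.39884708]
```

View pics/side1.png

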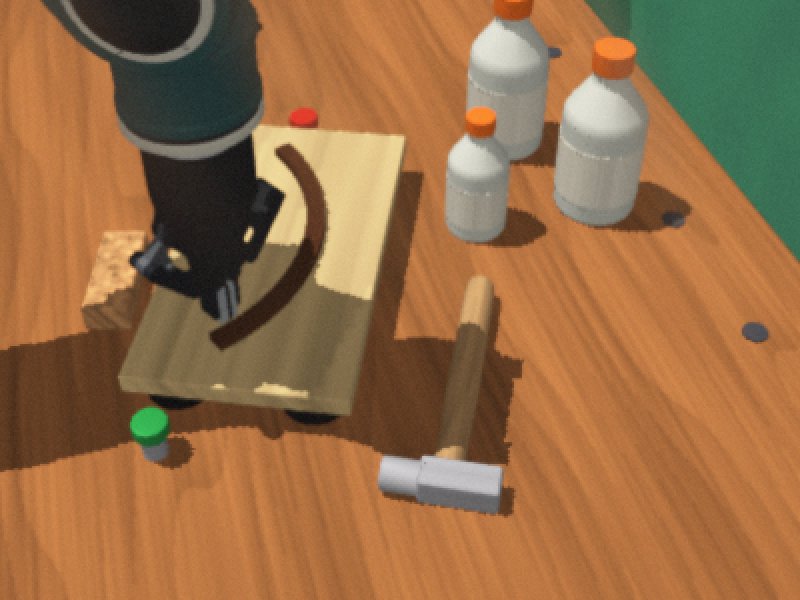

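View pics/top1.png

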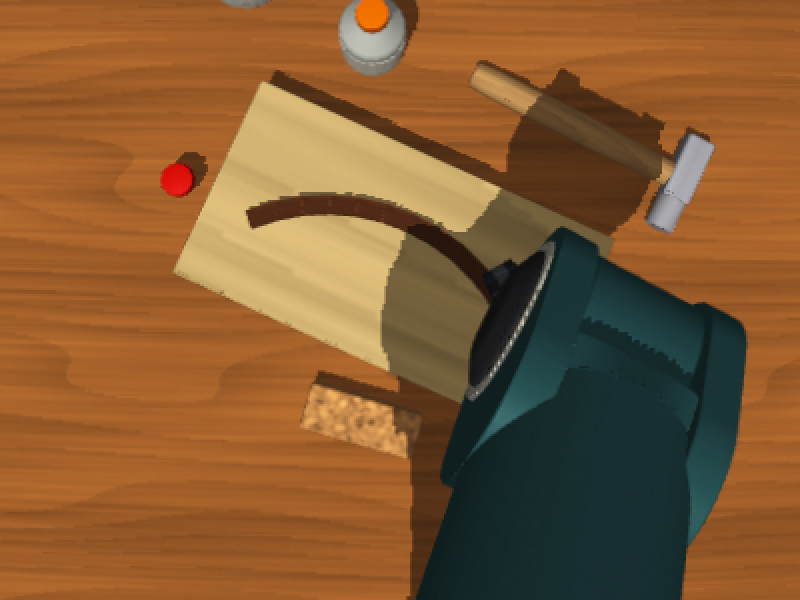

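The side view shows the shut fingertips at (228,318), just above the moulding's green end. Peg, block and hammer are clear. Now I probe down in small steps, averaging the force noise.

```bash
cat >> h.py <<'E'
O=ori(np.radians(30))
def F(n=8):
    f=[]
    for i in range(n): ctrl.pause(.02);f.append(ctrl.get_obs()["ft_force"])
    return np.mean(f,0)
E
python3 - <<'E'
from h import *
p=pt(A[0]); b=F(15);print(b)
for z in [.056,.053,.052,.0515,.051,.0505,.05,.0495,.049]:
    ctrl.move_straight([*p,z],O,velocity=.02)
    f=F()-b;o=ctrl.get_obs();print(z,o["tool_pos"].round(4),f.round(2),round(o["time_s"],2))
    if f[2]>1.6: break
E
```

```text
[ 0.12305638 -0.12439458 -0.08114977]
0.056 [ 0.47   -0.0778  0.0561] [-0.41  0.06  0.2 ] 6.45
0.053 [ 0.4699 -0.0778  0.053 ] [-0.06  0.18  0.04] 6.88
0.052 [ 0.4699 -0.0778  0.052 ] [-0.16  0.47  0.29] 7.27
0.0515 [ 0.4699 -0.0778  0.0515] [0.16 0.1  0.83] 7.65
0.051 [ 0.4699 -0.0778  0.051 ] [-0.11 -0.08  1.23] 8.03
0.0505 [ 0.47   -0.0778  0.0505] [-0.51  0.03  2.04] 8.42
```

Contact starts near z = 0.052 and reaches about 2 N at 0.0505. Now I stroke along the arc with small height corrections.

```bash
python3 - <<'E'
from h import *
b=np.array([.05,-.05,-.08]); z=.0502
for i in range(1,17):
    ctrl.move_straight([*pt(A[i]),z],O,velocity=.04)
    f=F(6)-b;o=ctrl.get_obs();print(i,o["tool_pos"].round(4),f.round(2),round(o["time_s"],2))
    if f[2]<1.4: z-=.0003
    if f[2]>3.5: z+=.0003
    if f[2]>6 or f[2]<.4: print("STOP");break
E
```

```text
1 [ 0.4848 -0.0709  0.0503] [1.26 0.51 2.06] 9.07
2 [ 0.4988 -0.0625  0.0503] [1.07 0.96 2.28] 9.73
3 [ 0.5119 -0.0529  0.0503] [0.96 1.03 2.04] 10.39
4 [ 0.5241 -0.042   0.0502] [0.94 1.09 2.24] 11.05
5 [ 0.5351 -0.0301  0.0503] [0.74 1.55 2.47] 11.71
6 [ 0.545  -0.0171  0.0503] [0.8  1.14 2.31] 12.37
7 [ 0.5536 -0.0033  0.0503] [0.88 1.37 2.19] 13.03
8 [0.5609 0.0114 0.0502] [0.15 1.5  2.26] 13.68
9 [0.5666 0.0266 0.0502] [0.54 1.69 2.1 ] 14.34
10 [0.5709 0.0423 0.0502] [0.26 1.59 2.22] 15.0
11 [0.5737 0.0584 0.0502] [0.26 1.69 2.34] 15.66
12 [0.575  0.0746 0.0502] [0.41 1.71 1.98] 16.32
13 [0.5746 0.0909 0.0502] [-0.49  1.53  2.68] 16.98
14 [0.5727 0.1071 0.0502] [-0.22  1.75  2.33] 17.63
15 [0.5693 0.123  0.0502] [0.35 1.62 2.47] 18.29
16 [0.5643 0.1386 0.0502] [-0.38  1.27  2.54] 18.95
```

```bash
python3 - <<'E'
from h import *
ctrl.move_straight([*pt(A[16]),.22],O,velocity=.12)
ctrl.pause(.6);o=ctrl.get_obs();print(o["time_s"],o["tool_pos"],F())
for n in("top","side"):
    im=ctrl.camera(n)[:,:,::-1].copy();cv2.imwrite(f"pics/{n}2.png",im)
    a=cv2.imread(f"pics/{n}0.png")
    cv2.imwrite(f"pics/{n}cmp.png",cv2.resize(np.hstack([a,im]),(800,300)))
E
```

```text
21.1167 [0.56440121 0.13841633 0.22002616] [-0.24408434  0.26170064 -0.02891768]
```

View pics/sidecmp.png

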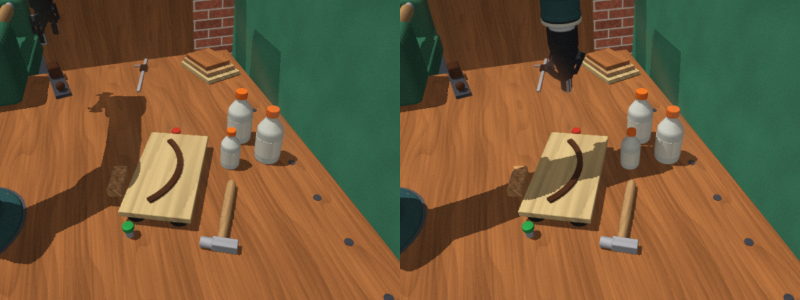

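View pics/topcmp.png

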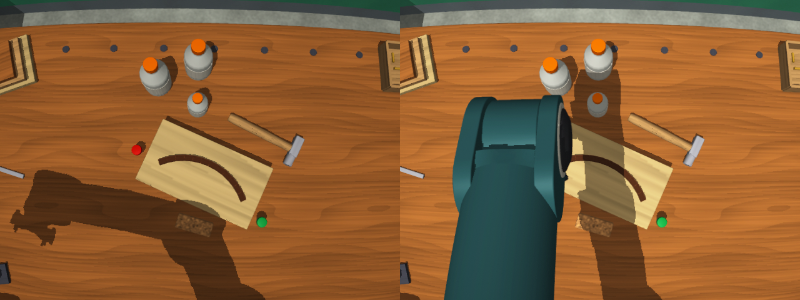

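In the side-by-side views the bottle (230,148), hammer (230,220) and block (117,180) sit at the same pixels before and after. The panel looks unmoved and the hand is well clear, so I'm handing in.

```bash
python3 -c "
from workcell import ctrl
ctrl.hand_in()"
```

```text
the job is handed in; nothing more can be done
```

The stroke is done and handed in. With the fingers shut and pointing straight down, I stroked the middle of the moulding's top from the green-peg end to the red-peg end. I then raised the hand to a tip height of 220 mm, and the clock read about 21 s of the 45 s allowed.

- **Contact:** at all 16 stops along the arc the upward force was about 2.0–2.7 N, with the tips about 2 mm below first contact. I did not measure the force while moving between stops.
- **Position:** the arm followed its planned points closely. Those points came from the top view. The side view put the arc's centre about 2 mm (x) and 5 mm (y) away, most of which I put down to the moulding's visible side walls. I moved the arc's centre only 1.5 mm towards that estimate, well inside the 15 mm tolerance.
- **After raising:** the wrist force was back to noise level. By eye, the bottle, hammer, block and panel look unmoved in the before and after pictures. I did not measure the panel's resting height.
- **Unexplained:** the sideways force at the stops, about 1–1.7 N, pointed mostly along the stroke rather than against it. I did not look into why.

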